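# Reset a guarded gas shut-off

## Robot

A 6-joint arm with a two-finger parallel gripper is mounted at the origin on the work surface. World frame = base frame: x ahead of the robot, y to its left, z up, the work surface at z = 0. Lengths are in m, angles in rad, forces in N, time in s.
With the tool pointing down it reaches from about 0.275 to 0.725 m from the base axis. Payload 15.9 kg.
Tool frame: the origin (TCP) lies at the very end of the fingers, on their centre line; the grasp point (between the pads) lies 19 mm behind it; x points along the fingers, y is the direction in which the jaws open and shut, and the axes are right-handed (so a half turn about x gives the same grasp; the last joint's range is limited). The gripper opens to 85 mm and grips with 20 to 120 N. Pads are 22 mm wide; open, the fingers measure 114 mm over their backs; the gripper's body (76 mm by 85 mm) begins 54 mm behind the grasp point. The pads swing forward as they close: fully open they stand 13 mm farther back than shut.
Start: joints at [-1.284, 0.213, -0.034, 1.323, 0, 1.571], TCP at [0.141, -0.48, 0.231] pointing down, gripper open.
Joint ranges: [-2.98, 2.98], [-0.74, 1.72], [-1.14, 1.35], [-2.1, 2.04], [-1.57, 1.44], [-3.14, 3.14]. Speed limits (rad/s): [1.89, 1.89, 2.39, 2.57, 3.14, 3.14].

## Interface

Orientations are given as a unit quaternion [x, y, z, w].
In Python, from station import status, imaging, close_job gives the robot as it stands.
- The arm moves only by the tool send_rows, never from a script. Its argument "moves" is a list of rows, each a list of 3 entries, a list of its own where there are three numbers: the shift along the tool's x, y, z in cm, then the turn about the tool's x in degrees, then the finger opening in cm, from 0 to 8.54. A call has exactly 10 rows; each row shifts and turns the commanded pose from where the row before left it, along the tool's axes as they then stand; what a row does not reach is not made up. A row lasts 1/12 s, in which the tool goes at most 41.7 mm and 7.16 degrees, less where a joint would pass 70% of its speed; a pose out of reach is approached as far as the arm can. A call with a gripper value outside its range is refused whole. The fingers move at their own pace and stop on an object; "newtons" is the grip in N (left out, the last holds). Time passes only in rows, so rows that do not move let the fingers close, or fill a call up. It gives the time, the measured TCP pose, the force and the opening at its end, in the units of the state.
- status.sense(): the state, without advancing time (a new reading comes with each control period).
- imaging.snapshot(name): name is "scene" or "top" or "wrist"; returns the picture (420x560x3 uint8, red, green, blue); there is no depth.
- imaging.camera_model(name): a dict with "fovy" (degrees; the focal length in pixels is half the picture's height over the tangent of half this angle, whatever the lens; pixels are square), "cx", "cy" (the principal point, pixels), "distortion" ([k1, k2, p1, p2, k3] as OpenCV has them; the pictures are not rectified), "R" (3x3) and "t" (3): a world point X has camera coordinates R X + t; the wrist camera has in their place "tool_from_camera" (4x4, takes a point from camera to tool coordinates, whose origin is the TCP and whose axes are the tool frame's). Camera axes: x right, y down, z forward; pixel columns grow to the right and rows downward; lengths in m; the calibration is good to about 2 mm. A picture is of the moment at which its call begins: read the wrist's pose just before it. camera_model takes no time and is no camera call.
- close_job(): hands the job in, once; it reports no verdict.
The state is a dict: "time_s": time; "qpos": joint angles; "joint_vel": joint speeds; "tau": joint torques, N m; "eef_pos": TCP position; "eef_rot": TCP orientation; "ft_force": force on the tool from outside, world axes, zero at the start; "wrist_torque": the same for the moment, N m; "grip_width": finger opening in m.
Only numpy, scipy, OpenCV 4.12 (cv2) and the standard library are available. Lean on these libraries where they do the work, as an engineer would, in place of code of your own. Each camera call takes 0.05 s, during which the arm holds its last target.

## Task

Put the carrier gas back on at the shut-off unit that has the hinged guard: first pull the spring clip sideways out of the pin that locks the guard and lay it in the white parts tray, then swing the guard up until it stands upright by itself, and finally press the black button that was under it until it snaps down and stays down. Leave the button of the other unit alone, and leave the other things on the bench standing where they are; a slight nudge does no harm.

Things in the scene. Friction and masses are not known exactly. Their poses are not given: they have to be found in the camera images.
- unit: Guarded shut-off unit, fixed (place and yaw vary): grey housing x -70..+90, y +-55 mm, 40 high. Origin on the bench under the button, z up. Front is -x (guard tab); hinge ears at x = +75 reach 70 mm high. A gauge (32 across, 50 mm high) stands at x 68, y -36; tube fittings stick out of the +x end to x = 116 mm. Button, pin, guard ride on it.
- pin (a point): Centre of the 7 x 7 mm cross hole, along the unit's y, in the upright steel pin (13 mm across, top 81 mm above the bench) at x = -45, y = 0 of the unit; it pokes through a 20 x 20 mm slot in the guard. The hole's centre is 69 mm above the bench.
- clip_eye (a point): Centre of the clip's eye, half-way up its 5 mm wire: a flat loop with straight sides along clip y, 22 mm wide over all (clip x), from 18 mm behind to 19 mm ahead of this point. At the start the clip lies level, axes parallel to the unit's, this point 46 mm from the pin on the unit's +y side, beyond the guard's edge (20 mm off), 68.5 mm above the bench. Grip across the two straight sides.
- clip_leg_end (a point): Tip of the clip's straight 5 mm leg, which runs from the eye along clip -y through the pin's hole; 70 mm from the eye's centre.
- clip: The loose steel spring clip (hitch clip, about 37 g), axes as for its eye. Origin under the straight leg, 46 mm from the eye's centre, on the pin's axis at the start. A sprung, waved 4 mm leg runs beside the straight one at clip x -5 to -13 mm, past the pin's -x side. Pull along the unit's +y: a few newtons till the wave slips over the pin; free after 35 mm.
- guard_tab (a point): Grip point on the guard's tab, a tongue 16 mm wide (unit y), 8 mm thick, from 63 to 105 mm ahead (-x) of the button. This point is on its centre line, half-way up, 15 mm from the tip, beyond the housing, 64 mm above the bench when shut, 165 mm from the hinge line; below it is free space. The guard itself is a dark steel flap 52 mm wide, 4 thick, top 66 mm high, covering the button.
- guard_hinge (a point): Middle of the guard's hinge line, which runs along the unit's y, 75 mm behind the button (+x) and 64 mm above the bench.
- guard (a joint): Guard angle in rad: 0 shut (level), growing as the tab goes up and over the hinge, at most 1.8. The hinge has friction, about 1 to 2.5 N at the tab, so the guard stays where it is left. While the clip is in the pin it cannot open.
- reset_button_top (a point): Centre of the top of the guarded unit's round black button, 28 mm across, 58 mm above the bench when up and 48 mm when down. 45 mm from the pin.
- reset_button (a joint): How far that button is pressed in m: 0 up, 0.010 down. It starts with about 7 N, the force peaks at about 10 N near 2 mm, then falls away; past 6 mm it snaps down by itself onto a hard stop at 10 mm and stays there. Let go before 6 mm and it springs back up.
- tray: White plastic parts tray fixed to the bench, 130 (its x) x 100 (its y) mm outside, 18 mm high, walls and floor 3 mm. Origin under its centre.
- other_unit: A second shut-off unit with the same housing, gauge, fittings and button as the first, but without guard, pin or clip. Origin on the bench under its button. To be left alone.
- other_button (a joint): How far the other unit's button is pressed in m (0 up, 0.010 down).
- bottle: Bystander, loose: amber bottle, 56 mm across, 120 mm tall, standing. Origin at its underside.
- jar: Bystander, loose: small glass jar, 40 mm across, 40 mm tall. Origin at its underside.
- screwdriver: Bystander, loose: screwdriver lying on the bench. Origin at its underside.
- wrench: Bystander, loose: wrench lying on the bench. Origin at its underside.
- septa_box: Bystander, loose: cardboard box 80 x 50 x 30 mm. Origin at its underside.
- mug: Bystander, loose: white mug, 76 mm across, 85 mm tall. Origin at its underside.
- spool: Bystander, loose: small brass spool, 36 mm across, 28 mm tall. Origin at its underside.
Mind the look-alikes: they are no part of the job. Leave any green or turquoise look-alike of the clip alone.

How it is judged:
On the way, in this order (a step that is already met when the one before it is completed fails the run):
1. the clip is out of the pin and lies let go inside the tray (x of clip_eye in the frame of tray between -0.065 and 0.065 m and x of clip_leg_end in the frame of tray between -0.065 and 0.065 m and y of clip_eye in the frame of tray between -0.05 and 0.05 m and y of clip_leg_end in the frame of tray between -0.05 and 0.05 m and z of each of clip_eye, clip_leg_end in the frame of tray below 0.018 m and contact force between the fingers and clip below 0.05 N and linear speed of clip below 0.02 m/s), for 0.2 s.
2. the guard is swung up, at least 1.2 rad (value of joint guard above 1.2 rad), for 0.2 s.
3. the button has snapped down (value of joint reset_button above 0.008 m), for 0.2 s.
At the end, for the whole second after the job is handed in: The clip lies at rest inside the tray (eye and leg tip within its walls and below its rim), the guard stands open at 1.2 rad or more, the guarded unit's button is down (more than 8 mm) and stays so with nothing touching it, and the other unit's button is up (all of step 1 and value of joint guard above 1.2 rad and value of joint reset_button above 0.008 m and value of joint other_button below 0.002 m).
It fails at once if the other unit's button is pressed in by more than 4 mm (value of joint other_button above 0.004 m).
It fails at once if one of the loose bystanders is shifted by more than 40 mm (distance of any of bottle, jar, screwdriver, wrench, septa_box, mug, spool from where it was at the start of the episode above 0.04 m).
It fails at once if a standing bystander is tipped over (angle between any of bottle, jar, mug, spool, septa_box's own z axis and vertical above 0.5 rad).
It also fails if it takes over 59 s, if anything falls off the work surface, if the arm or the gripper's body presses on something with over 40 N, if the wrist force passes 120 N, or if a joint passes its speed limit or range.

## Working session

There is one attempt and no reset: what is moved stays moved. The work goes in short steps, Python scripts to look and compute and a tool call to move; the robot and the scene stay as the last step left them, time stands still between calls to the robot, and variables do not carry over. Pictures are saved under pics/ and viewed, and the job is handed in when it is done.

Besides the shell and the picture viewer there is one more tool, called after "Request:" as name(argument=value, ...) on one line, values as JSON. send_rows: Moves the arm, as the interface text tells. Its arguments: {"type":"object","properties":{"moves":{"type":"array","items":{"type":"array"}},"newtons":{"type":"number"}},"required":["moves"]}

```bash
ls; mkdir -p pics; cat > h.py <<'E'
import numpy as np,cv2,json
from scipy.spatial.transform import Rotation as Rt
from station import status,imaging
def snap(n,f):
    s=status.sense(); im=imaging.snapshot(n); cv2.imwrite('pics/'+f+'.png',im[:,:,::-1]); 
    json.dump({k:np.array(v).tolist() for k,v in s.items()},open('pics/'+f+'.json','w')); return im
def cam(n,s=None):
    m=imaging.camera_model(n); f=210/np.tan(np.radians(m['fovy'])/2)
    K=np.array([[f,0,m['cx']],[0,f,m['cy']],[0,0,1]]); d=np.array(m['distortion'],float)
    if 'R' in m: R=np.array(m['R']);t=np.array(m['t'])
    else:
        T=np.array(m['tool_from_camera']); W=np.eye(4); W[:3,:3]=Rt.from_quat(s['eef_rot']).as_matrix(); W[:3,3]=s['eef_pos']
        C=np.linalg.inv(W@T); R=C[:3,:3];t=C[:3,3]
    return K,d,R,t
def ray(c,px):
    K,d,R,t=c; u=cv2.undistortPoints(np.array([[px]],float),K,d)[0,0]
    return -R.T@t, R.T@np.array([u[0],u[1],1])
def onz(c,px,z):
    o,v=ray(c,px); return o+v*(z-o[2])/v[2]
def proj(c,P):
    K,d,R,t=c; return cv2.projectPoints(np.array(P,float).reshape(-1,3),cv2.Rodrigues(R)[0],t,K,d)[0][:,0]
def tri(cs,pxs):
    A=np.zeros((3,3));b=np.zeros(3)
    for c,p in zip(cs,pxs):
        o,v=ray(c,p); v/=np.linalg.norm(v); M=np.eye(3)-np.outer(v,v); A+=M;b+=M@o
    return np.linalg.solve(A,b)
E
python3 - <<'E'
from h import *
for n in ['scene','top','wrist']: snap(n,n+'0'); m=imaging.camera_model(n); print(n,{k:np.round(v,4).tolist() for k,v in m.items()})
s=status.sense(); print({k:np.round(v,4).tolist() for k,v in s.items()})
E
```

```text
pics
scene {'fovy': 52.4777, 'cx': 278.0855, 'cy': 214.5964, 'distortion': [-0.0739, 0.0, 0.0, 0.0, 0.0], 'R': [[0.5242, 0.8515, 0.0139], [0.746, -0.4512, -0.4897], [-0.4107, 0.267, -0.8718]], 't': [-0.2867, -0.3938, 1.3043]}
top {'fovy': 57.8682, 'cx': 278.8491, 'cy': 211.4794, 'distortion': [-0.0053, 0.0, 0.0, 0.0, 0.0], 'R': [[0.0034, -1.0, -0.0001], [-0.9875, -0.0034, -0.1576], [0.1576, 0.0006, -0.9875]], 't': [-0.0039, 0.5692, 0.8914]}
wrist {'fovy': 64.4133, 'cx': 280.106, 'cy': 215.6294, 'distortion': [-0.045, 0.0, 0.0, 0.0, 0.0], 'tool_from_camera': [[0.0001, -0.3105, 0.9506, -0.1431], [1.0, -0.0002, -0.0002, -0.0002], [0.0002, 0.9506, 0.3105, -0.0791], [0.0, 0.0, 0.0, 1.0]]}
{'time_s': 0.15, 'qpos': [-1.284, 0.2132, -0.0349, 1.3235, -0.0, 1.5708], 'joint_vel': [-0.0006, -0.0016, 0.003, 0.0006, -0.001, -0.0006], 'tau': [-0.0007, -68.6408, 48.7248, 0.0131, -0.0001, 0.0], 'eef_pos': [0.1414, -0.4793, 0.2309], 'eef_rot': [-0.6998, -0.1013, 0.6999, -0.1008], 'ft_force': [0.1474, -0.104, 0.8253], 'wrist_torque': [0.0387, 0.0284, -0.0217], 'grip_width': 0.0852}
```

View pics/scene0.png

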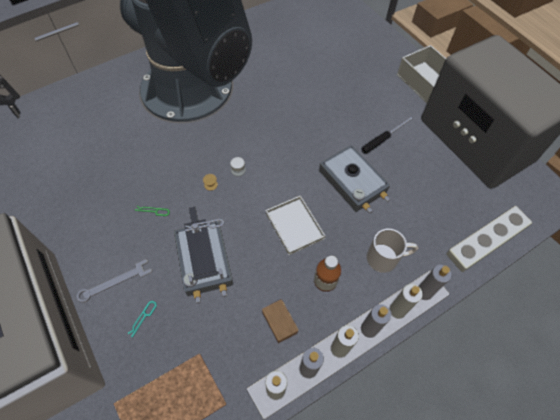

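View pics/top0.png

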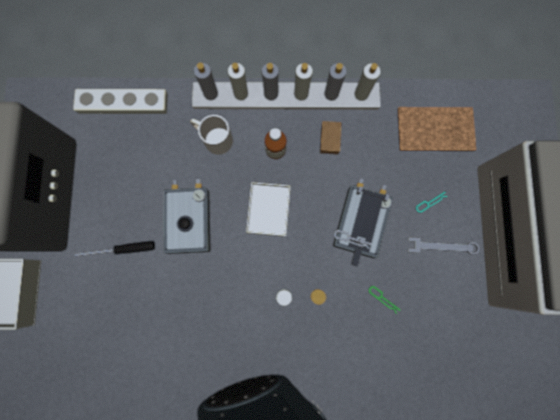

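View pics/wrist0.png

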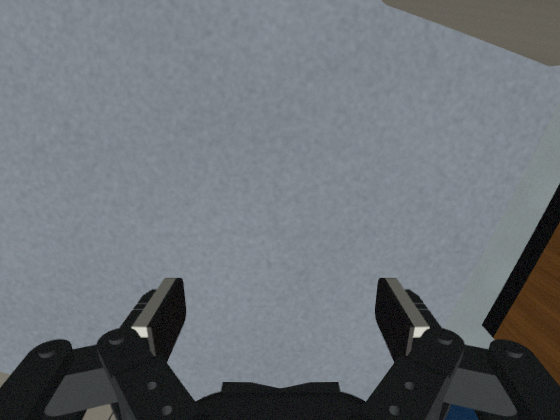

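```bash
python3 - <<'E'
from h import *
t=cv2.imread('pics/top0.png'); s=cv2.imread('pics/scene0.png')
cv2.imwrite('pics/c1.png',cv2.resize(t[170:280,320:410],None,fx=5.4,fy=5.4,interpolation=cv2.INTER_CUBIC))
cv2.imwrite('pics/c2.png',cv2.resize(s[195:305,160:250],None,fx=5.4,fy=5.4,interpolation=cv2.INTER_CUBIC))
E
```

```text
(no output)
```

View pics/c1.png

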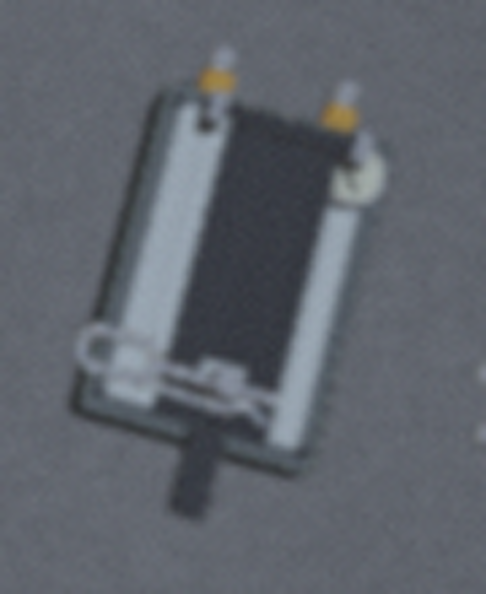

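View pics/c2.png

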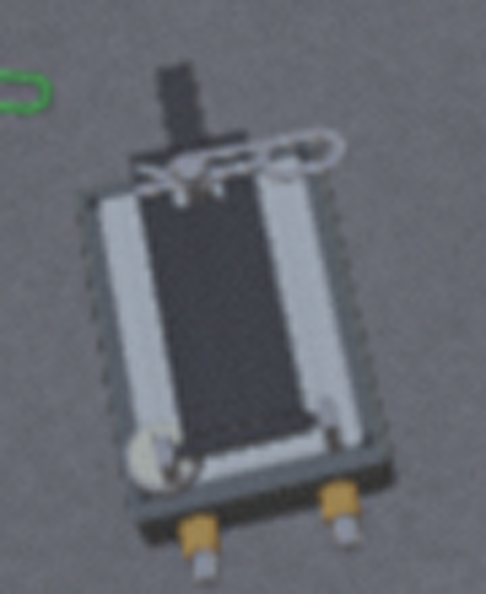

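```bash
python3 - <<'E'
from h import *
T=cam('top');S=cam('scene')
f=lambda a,o:(o[0]+(a[0]+.5)/5.4-.5,o[1]+(a[1]+.5)/5.4-.5)
pts={'eyeend':((78,345),(344,145),.0685),'pintop':((222,372),(192,162),.081),'tabtip':((186,517),(174,65),.066)}
for k,(a,b,z) in pts.items():
    a=f(a,(320,170));b=f(b,(160,195)); print(k,tri([T,S],[a,b]).round(4),onz(T,a,z).round(4),onz(S,b,z).round(4))
# tray corners top
im=cv2.imread('pics/top0.png'); hs=cv2.cvtColor(im,cv2.COLOR_BGR2HSV)
m=((hs[...,2]>170)&(hs[...,1]<60)).astype('u1'); m[:, :235]=0;m[:,300:]=0;m[:170]=0;m[250:]=0
r=cv2.minAreaRect(np.argwhere(m)[:,::-1].astype(np.float32)); b=cv2.boxPoints(r)
q=np.array([onz(T,p,.018) for p in b]); print(q.round(4), q.mean(0).round(4), np.linalg.norm(q[1]-q[0]),np.linalg.norm(q[2]-q[1]))
# others
for n,p,z in [('jar',(284,298),.04),('spool',(319,297),.028),('bottle',(275,134),.12),('mug',(213,128),.085),('box',(331,137),.03),('green',(384,299),0),('other',(185,223),.058)]: print(n,onz(T,p,z).round(3))
E
```

```text
eyeend [ 0.5135 -0.1328  0.0675] [ 0.5129 -0.1335  0.0685] [ 0.5145 -0.132   0.0685]
pintop [ 0.4991 -0.1935  0.0878] [ 0.5001 -0.194   0.081 ] [ 0.4948 -0.1936  0.081 ]
tabtip [ 0.4384 -0.1784  0.0671] [ 0.438  -0.1796  0.066 ] [ 0.4383 -0.1773  0.066 ]
[[ 0.5219  0.0774  0.018 ]
 [ 0.6444  0.068   0.018 ]
 [ 0.6355 -0.0283  0.018 ]
 [ 0.5133 -0.0171  0.018 ]] [0.5788 0.025  0.018 ] 0.12282499162024686 0.09671716733078484
jar [ 0.36  -0.015  0.04 ]
spool [ 0.362 -0.1    0.028]
bottle [0.741 0.008 0.12 ]
mug [0.769 0.16  0.085]
box [ 0.767 -0.136  0.03 ]
green [ 0.356 -0.265  0.   ]
other [0.538 0.225 0.058]
```

```bash
python3 - <<'E'
from h import *
s=status.sense(); R=Rt.from_quat(s['eef_rot']).as_matrix(); print(R.round(3))
# q6 effect: tool z yaw now vs q1
print(np.degrees(np.arctan2(R[1,2],R[0,2])), np.degrees(s['qpos'][0]))
E
```

```text
[[-0.     0.283 -0.959]
 [ 0.001 -0.959 -0.283]
 [-1.    -0.001  0.   ]]
-163.56674177106513 -73.56743517180581
```

Request:
send_rows(moves=[[[0, -1.5, -3.2], 0, 8.5], [[0, -1.5, -3.2], 0, 8.5], [[0, -1.5, -3.2], 0, 8.5], [[0, -1.5, -3.2], 0, 8.5], [[0, -1.5, -3.2], 0, 8.5], [[0, -1.5, -3.2], 0, 8.5], [[0, -1.5, -3.2], 0, 8.5], [[0, -1.5, -3.2], 0, 8.5], [[0, -1.5, -3.2], 0, 8.5], [[0, -1.5, -3.2], 0, 8.5]])

```text
time_s: 0.98
eef_pos: [0.4069, -0.2437, 0.2313]
eef_rot: [-0.7, -0.101, 0.7, -0.101]
ft_force: [-0.3, -0.3, 0.5]
grip_width: 0.0851
```

Request:
send_rows(moves=[[[1.2, -1.5, -3.2], 0, 8.5], [[1.3, -1.5, -3.2], 0, 8.5], [[1.3, -1.5, -3.2], 0, 8.5], [[1.3, -1.5, -3.1], 0, 8.5], [[0, 0, 0], -6.6, 8.5], [[0, 0, 0], -6.6, 8.5], [[0, 0, 0], -6.6, 8.5], [[0, 0, 0], -6.6, 8.5], [[0, 0, 0], -6.6, 8.5], [[0, 0, 0], -6.6, 8.5]])

```text
time_s: 1.82
eef_pos: [0.5106, -0.1516, 0.18]
eef_rot: [-0.623, -0.334, 0.623, -0.334]
ft_force: [-0.3, 0.3, -0.3]
grip_width: 0.0851
```

Request:
send_rows(moves=[[[0, 0, 0], -6.6, 6], [[0, 0, 0], -6.6, 6], [[0, 0, 0], -6.6, 6], [[0, 0, 0], 0, 6], [[0, 0, 0], 0, 6], [[0, 0, 0], 0, 6], [[0, 0, 0], 0, 6], [[0, 0, 0], 0, 6], [[0, 0, 0], 0, 6], [[0, 0, 0], 0, 6]])

```text
time_s: 2.65
eef_pos: [0.5108, -0.1517, 0.1803]
eef_rot: [0.558, 0.434, -0.558, 0.434]
ft_force: [-0.0, -0.6, -0.2]
grip_width: 0.0595
```

```bash
python3 - <<'E'
from h import *
s=status.sense(); snap('wrist','w1'); R=Rt.from_quat(s['eef_rot']).as_matrix(); print(s['time_s'],np.array(s['eef_pos']).round(4),R.round(3).tolist(),np.round(s['qpos'],2),s['grip_width'])
E
```

```text
2.65 [ 0.5108 -0.1517  0.1803] [[0.0, 0.969, -0.245], [0.0, -0.245, -0.969], [-1.0, 0.0, -0.0]] [-0.29  0.29 -0.06  1.22  0.    1.53] 0.05952518329495805
```

View pics/w1.png

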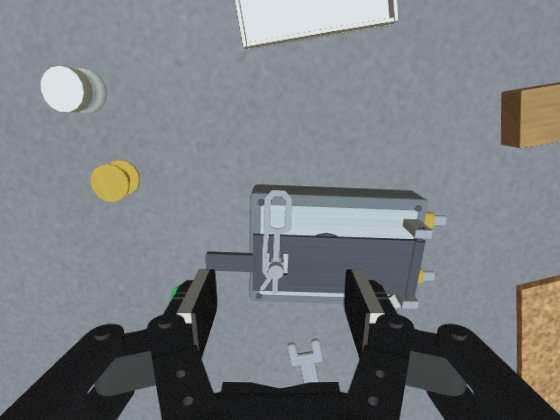

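```bash
python3 - <<'E'
from h import *
t=cv2.imread('pics/w1.png')
cv2.imwrite('pics/c3.png',cv2.resize(t[180:310,200:330],None,fx=4.6,fy=4.6,interpolation=cv2.INTER_CUBIC))
E
```

```text
(no output)
```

View pics/c3.png

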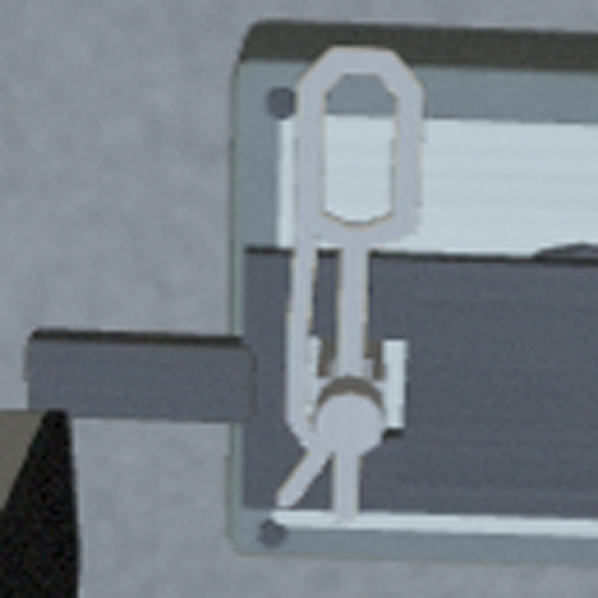

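```bash
python3 - <<'E'
from h import *
s=json.load(open('pics/w1.json')); W=cam('wrist',s)
f=lambda a:(200+(a[0]+.5)/4.6-.5,180+(a[1]+.5)/4.6-.5)
g=lambda a,z:onz(W,f(a),z)
e1=g((361,45),.0685);e2=g((358,240),.0685);ec=g((361,144),.0685);pt=g((349,423),.081);tt=g((28,372),.066);tip=g((345,522),.0685)
for n,v in dict(e1=e1,e2=e2,ec=ec,pt=pt,tt=tt,tip=tip,wl=g((297,160),.071),wr=g((424,160),.071)).items(): print(n,v.round(4))
a=g((247,250),.066);b=g((598,262),.066); d=b-a; print('guard edge yaw',np.degrees(np.arctan2(d[1],d[0])))
d=pt-tt; print('pin-tab yaw',np.degrees(np.arctan2(d[1],d[0])),np.linalg.norm(d[:2]))
d=e1-pt; print('pin-eye yaw',np.degrees(np.arctan2(d[1],d[0]))-90,np.linalg.norm(d[:2]))
R=Rt.from_quat(s['eef_rot']).as_matrix()
print('tool shift to eye', (R.T@(ec-np.array(s['eef_pos']))*100).round(2))
# tray corners in wrist image (partial)
for p in [(245,46),(396,20)]: print(onz(W,p,.018).round(4))
E
```

```text
e1 [ 0.513  -0.1337  0.0685]
e2 [ 0.5037 -0.168   0.0685]
ec [ 0.5087 -0.1509  0.0685]
pt [ 0.4949 -0.1965  0.081 ]
tt [ 0.4377 -0.1793  0.066 ]
tip [ 0.4871 -0.2229  0.0685]
wl [ 0.4974 -0.1502  0.071 ]
wr [ 0.5187 -0.1556  0.071 ]
guard edge yaw -16.32813286677032
pin-tab yaw -16.687516055173223 0.059737014101527965
pin-eye yaw -16.12188601232465 0.06529198610318841
tool shift to eye [11.18 -0.23 -0.03]
[ 0.5134 -0.0194  0.018 ]
[ 0.6394 -0.0302  0.018 ]
```

Request:
send_rows(moves=[[[0, -0.2, 0], 2.2, 5], [[2, 0, 0], 0, 5], [[2, 0, 0], 0, 5], [[2, 0, 0], 0, 5], [[2, 0, 0], 0, 5], [[2, 0, 0], 0, 5], [[1.5, 0, 0], 0, 5], [[1, 0, 0], 0, 5], [[0.7, 0, 0], 0, 5], [[0, 0, 0], 0, 5]], newtons=40)

```text
time_s: 3.53
eef_pos: [0.5083, -0.151, 0.0473]
eef_rot: [-0.566, -0.424, 0.566, -0.423]
ft_force: [-0.2, 0.4, -0.6]
grip_width: 0.0499
```

```bash
python3 - <<'E'
from h import *
s=status.sense(); t=snap('wrist','w2'); print(s['time_s'],np.array(s['eef_pos']).round(4),s['grip_width'],np.round(s['ft_force'],1))
E
```

```text
3.5333 [ 0.5083 -0.151   0.0473] 0.04986947627965856 [-0.2  0.4 -0.6]
```

View pics/w2.png

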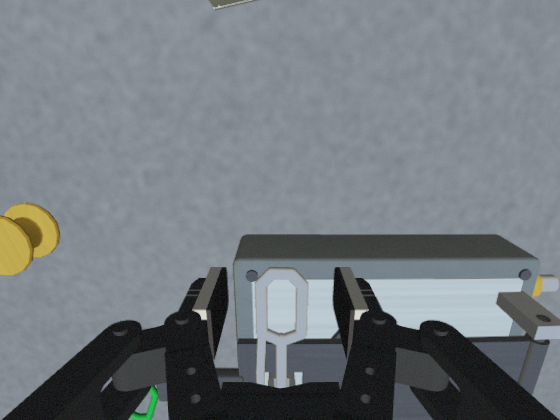

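The loop (px 256–307) lies centred between the pads (228 and 335). I'm closing on it.

Request:
send_rows(moves=[[[0, 0, 0], 0, 2], [[0, 0, 0], 0, 1.5], [[0, 0, 0], 0, 1.5], [[0, 0, 0], 0, 1.5], [[0, 0, 0], 0, 1.5], [[0, 0, 0], 0, 1.5], [[0, 0, 0], 0, 1.5], [[0, 0, 0], 0, 1.5], [[0, 0, 0], 0, 1.5], [[0, 0, 0], 0, 1.5]], newtons=40)

```text
time_s: 4.42
eef_pos: [0.5092, -0.1513, 0.0486]
eef_rot: [0.566, 0.424, -0.566, 0.424]
ft_force: [1.6, 0.4, 5.3]
grip_width: 0.0204
```

Request:
send_rows(moves=[[[0, 0, -0.3], 0, 1.5], [[0, 0, -0.5], 0, 1.5], [[0, 0, -0.5], 0, 1.5], [[0, 0, -0.5], 0, 1.5], [[0, 0, -0.5], 0, 1.5], [[0, 0, -0.6], 0, 1.5], [[0, 0, -0.6], 0, 1.5], [[0, 0, -0.5], 0, 1.5], [[0, 0, -0.5], 0, 1.5], [[0, 0, 0], 0, 1.5]])

```text
time_s: 5.25
eef_pos: [0.5217, -0.1069, 0.0482]
eef_rot: [0.566, 0.424, -0.566, 0.424]
ft_force: [-0.0, 0.7, 0.1]
grip_width: 0.02
```

```bash
python3 - <<'E'
from h import *
s=status.sense(); t=snap('wrist','w3'); print(s['time_s'],np.array(s['eef_pos']).round(4),s['grip_width'],np.round(s['ft_force'],1))
E
```

```text
5.25 [ 0.5217 -0.1069  0.0482] 0.01999903629495408 [-0.   0.7  0.1]
```

View pics/w3.png

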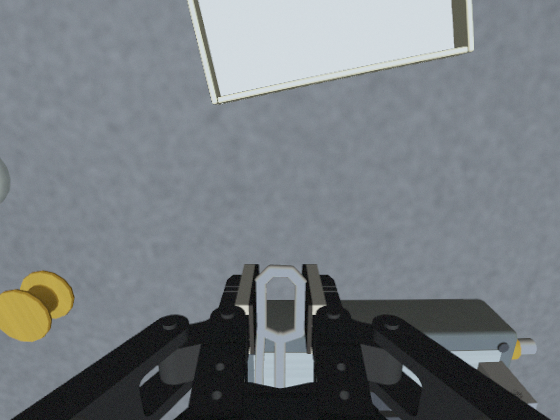

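Request:
send_rows(moves=[[[-1, 0, 0], 0, 1.5], [[-2, 0, 0], 0, 1.5], [[-2, 0, 0], 0, 1.5], [[-2, 0, -1], 0, 1.5], [[-1, -0.2, -2.5], 0, 1.5], [[0, -0.3, -2.5], 0, 1.5], [[0, -0.3, -2.5], 0, 1.5], [[0, -0.3, -2.5], 0, 1.5], [[0, -0.2, -1.6], 0, 1.5], [[0, 0, -1], 0, 1.5]])

```text
time_s: 6.13
eef_pos: [0.5475, 0.0276, 0.129]
eef_rot: [0.566, 0.424, -0.566, 0.424]
ft_force: [0.5, 0.1, -0.1]
grip_width: 0.0203
```

Request:
send_rows(moves=[[[0, 0, 0], -6.8, 1.5], [[0, 0, 0], -6.8, 1.5], [[0, 0, 0], -6.8, 1.5], [[0, 0, 0], -6.8, 1.5], [[0, 0, 0], -6.8, 1.5], [[0, 0, 0], -6.8, 1.5], [[0, 0, 0], -6.8, 1.5], [[0, 0, 0], -6.8, 1.5], [[0, 0, 0], -6.8, 1.5], [[0, 0, 0], -6.8, 1.5]])

```text
time_s: 6.97
eef_pos: [0.5474, 0.0255, 0.1287]
eef_rot: [0.231, 0.668, -0.231, 0.668]
ft_force: [0.2, -0.0, -0.8]
grip_width: 0.0206
```

Request:
send_rows(moves=[[[0, 0, 0], -6.8, 1.5], [[0, 0, 0], -6.8, 1.5], [[0, 0, 0], -6.8, 1.5], [[0, 0, 0], -6.8, 1.5], [[0, 0, 0], -6.3, 1.5], [[0, 0, 0], 0, 1.5], [[0, 0, 0], 0, 1.5], [[0, 0, 0], 0, 1.5], [[0, 0, 0], 0, 1.5], [[0, 0, 0], 0, 1.5]])

```text
time_s: 7.8
eef_pos: [0.5473, 0.026, 0.1284]
eef_rot: [0.031, 0.706, -0.031, 0.706]
ft_force: [-0.2, 0.3, -0.2]
grip_width: 0.0206
```

```bash
python3 - <<'E'
from h import *
s=status.sense(); t=snap('wrist','w4'); R=Rt.from_quat(s['eef_rot']).as_matrix(); print(s['time_s'],np.array(s['eef_pos']).round(4),R.round(3).tolist(),s['grip_width'])
s=json.load(open('pics/w3.json')); W=cam('wrist',s)
for p in [(215,102),(472,49)]: print(onz(W,p,.018).round(4))
E
```

```text
7.8 [0.5473 0.026  0.1284] [[-0.0, 0.087, 0.996], [-0.0, 0.996, -0.087], [-1.0, -0.0, -0.0]] 0.02057099232328733
[ 0.5141 -0.0184  0.018 ]
[ 0.6409 -0.0292  0.018 ]
```

View pics/w4.png

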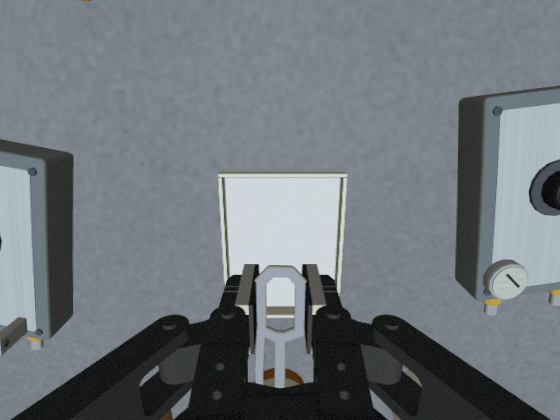

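```bash
python3 - <<'E'
from h import *
s=json.load(open('pics/w4.json')); W=cam('wrist',s)
a,b=[onz(W,p,.018) for p in [(219,173),(348,173)]]; print(a.round(4),b.round(4),((a+b)/2).round(4),np.linalg.norm(a-b))
R=Rt.from_quat(s['eef_rot']).as_matrix(); d=R.T@((a+b)/2-np.array(s['eef_pos'])); print(d*100)
E
```

```text
[ 0.5114 -0.018   0.018 ] [0.52   0.0809 0.018 ] [0.5157 0.0314 0.018 ] 0.09927498368027565
[11.03583917  0.26305634 -3.20094203]
```

Request:
send_rows(moves=[[[1.5, 0.2, 0.1], 0, 1.5], [[2, 0, 0], 0, 1.5], [[2, 0, 0], 0, 1.5], [[2, 0, 0], 0, 1.5], [[2, 0, 0], 0, 1.5], [[1.2, 0, 0], 0, 1.5], [[0.8, 0, 0], 0, 1.5], [[0.6, 0, 0], 0, 1.5], [[0, 0, 0], 0, 1.5], [[0, 0, 0], 0, 1.5]])

```text
time_s: 8.68
eef_pos: [0.5488, 0.028, 0.0077]
eef_rot: [0.03, 0.706, -0.03, 0.707]
ft_force: [-0.1, 0.1, -0.1]
grip_width: 0.0207
```

```bash
python3 - <<'E'
from h import *
s=status.sense(); t=snap('wrist','w5'); print(s['time_s'],np.array(s['eef_pos']).round(4),s['grip_width'],np.round(s['ft_force'],1))
E
```

```text
8.6833 [0.5488 0.028  0.0077] 0.0206550637110561 [-0.1  0.1 -0.1]
```

View pics/w5.png

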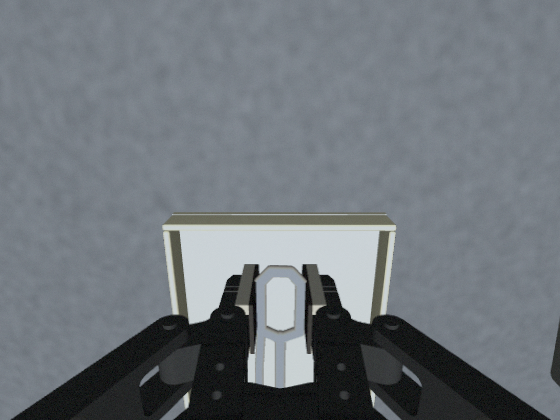

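Request:
send_rows(moves=[[[0, 0, 0], 0, 2.6], [[0, 0, 0], 0, 3], [[0, 0, 0], 0, 3.4], [[0, 0, 0], 0, 4], [[0, 0, 0], 0, 4], [[0, 0, 0], 0, 4], [[-1, 0, 0], 0, 4], [[-2, 0, 0], 0, 4], [[-3, 0, 0], 0, 4], [[-4, 0, 0], 0, 4]])

```text
time_s: 9.57
eef_pos: [0.5469, 0.0279, 0.1073]
eef_rot: [0.03, 0.708, -0.03, 0.705]
ft_force: [0.7, 0.7, -0.2]
grip_width: 0.0402
```

```bash
python3 - <<'E'
from h import *
s=status.sense(); t=snap('wrist','w6'); print(s['time_s'],np.array(s['eef_pos']).round(4),s['grip_width'],np.round(s['ft_force'],1))
E
```

```text
9.5667 [0.5469 0.0279 0.1073] 0.040210521360213844 [ 0.7  0.7 -0.2]
```

View pics/w6.png

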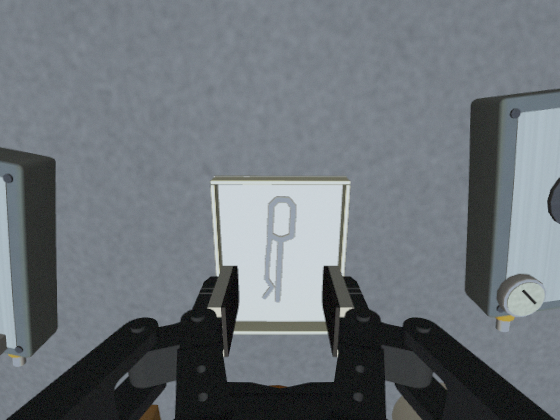

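The clip lies flat in the tray: eye at (283,217), leg tips near (275,295), all inside the walls. Next I move over the guard tab.

Request:
send_rows(moves=[[[-2, 0, 0], 5.8, 4], [[-2, 0, 0], 5.7, 4], [[0, -3, -0.4], 0, 4], [[0, -3, -0.4], 0, 4], [[0, -3, -0.4], 0, 4], [[0, -3, -0.4], 0, 4], [[0, -3, -0.4], 0, 4], [[0, -3, -0.4], 0, 4], [[0, -3, -0.4], 0, 4], [[0, -2, -0.3], 0, 4]])

```text
time_s: 10.45
eef_pos: [0.4529, -0.1859, 0.1482]
eef_rot: [0.101, 0.7, -0.101, 0.7]
ft_force: [0.7, 0.8, -0.1]
grip_width: 0.04
```

```bash
python3 - <<'E'
from h import *
s=status.sense(); t=snap('wrist','w7'); R=Rt.from_quat(s['eef_rot']).as_matrix(); print(s['time_s'],np.array(s['eef_pos']).round(4),R.round(3).tolist())
for P in [(.4519,-.1837,.064),(.4377,-.1793,.066)]: print((R.T@(np.array(P)-s['eef_pos'])*100).round(2), proj(cam('wrist',s),P))
E
```

```text
10.45 [ 0.4529 -0.1859  0.1482] [[0.001, 0.283, 0.959], [-0.001, 0.959, -0.283], [-1.0, -0.0, 0.001]]
[ 8.42  0.19 -0.16] [[282.84429324 221.4445342 ]]
[ 8.22  0.21 -1.65] [[283.20714751 202.35744277]]
```

View pics/w7.png

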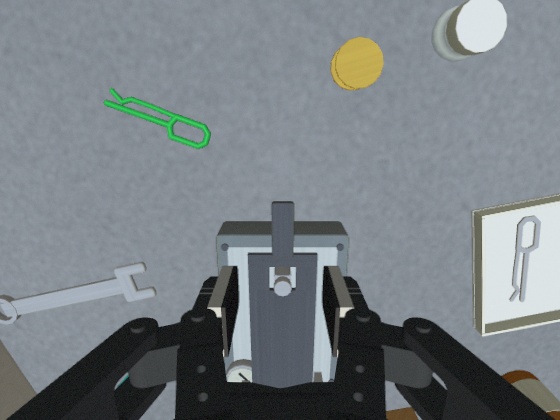

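Request:
send_rows(moves=[[[1, 0.2, -0.3], 0, 3.5], [[2, 0, 0], 0, 3.5], [[2, 0, 0], 0, 3.5], [[2, 0, 0], 0, 3.5], [[1.5, 0, 0], 0, 3.5], [[1.3, 0, 0], 0, 3.5], [[0, 0, 0], 0, 1], [[0, 0, 0], 0, 1], [[0, 0, 0], 0, 1], [[0, 0, 0], 0, 1]], newtons=25)

```text
time_s: 11.33
eef_pos: [0.45, -0.183, 0.0501]
eef_rot: [0.1, 0.701, -0.103, 0.699]
ft_force: [-12.8, -17.3, -2.2]
grip_width: 0.015
```

Request:
send_rows(moves=[[[0, 0, 0], 0, 1], [[0, 0, 0], 0, 1], [[0, 0, 0], 0, 1], [[0, 0, 0], 0, 1], [[0, 0, 0], 0, 1], [[0, 0, 0], 0, 1], [[0, 0, 0], 0, 1], [[0, 0, 0], 0, 1], [[0, 0, 0], 0, 1], [[0, 0, 0], 0, 1]], newtons=25)

```text
time_s: 12.17
eef_pos: [0.4501, -0.183, 0.0502]
eef_rot: [0.1, 0.701, -0.103, 0.699]
ft_force: [-13.7, -17.3, -2.5]
grip_width: 0.0155
```

```bash
python3 - <<'E'
from h import *
s=status.sense(); t=snap('wrist','w8'); print(s['time_s'],np.array(s['eef_pos']).round(4),s['grip_width'],np.round(s['ft_force'],1))
r=.1665;ths=np.radians(np.r_[0:91:5])
z=np.round(r*100*(1-np.cos(ths)),2);x=np.round(r*100*np.sin(ths),2)
print(np.c_[np.degrees(ths)[1:],-np.diff(x),np.diff(z)].round(2).tolist())
E
```

```text
12.1667 [ 0.4501 -0.183   0.0502] 0.015499807233070003 [-13.7 -17.3  -2.5]
[[5.0, -1.45, 0.06], [10.0, -1.44, 0.19], [15.0, -1.42, 0.32], [20.0, -1.38, 0.43], [25.0, -1.35, 0.56], [30.0, -1.28, 0.67], [35.0, -1.23, 0.78], [40.0, -1.15, 0.89], [45.0, -1.07, 0.98], [50.0, -0.98, 1.07], [55.0, -0.89, 1.15], [60.0, -0.78, 1.22], [65.0, -0.67, 1.29], [70.0, -0.56, 1.35], [75.0, -0.43, 1.38], [80.0, -0.32, 1.42], [85.0, -0.19, 1.44], [90.0, -0.06, 1.45]]
```

View pics/w8.png

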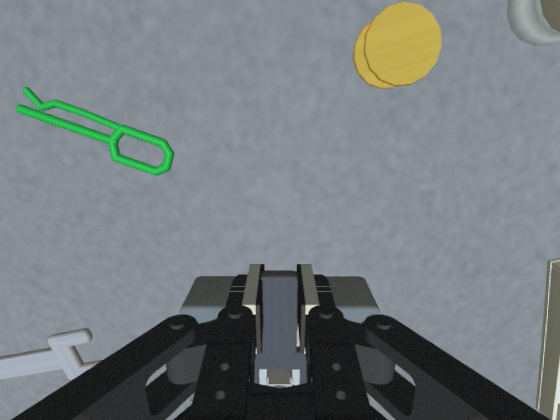

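Request:
send_rows(moves=[[[0, -0.1, 0], 0, 1], [[0, 0, 0], 0, 1], [[0, 0, 0], 0, 1], [[0, 0, 0], 0, 1], [[-0.7, 0, 0], 0, 1], [[-0.7, 0, 0.1], 0, 1], [[-1.4, 0, 0.2], 0, 1], [[-1.4, 0, 0.3], 0, 1], [[0, 0, 0], 0, 1], [[0, 0, 0], 0, 1]])

```text
time_s: 13.05
eef_pos: [0.4571, -0.1853, 0.0934]
eef_rot: [0.1, 0.7, -0.102, 0.7]
ft_force: [-6.6, -10.8, 0.6]
grip_width: 0.0153
```

```bash
python3 - <<'E'
from h import *
s=status.sense(); t=snap('wrist','w9');t=snap('scene','s9'); print(s['time_s'],np.array(s['eef_pos']).round(4),s['grip_width'],np.round(s['ft_force'],1))
E
```

```text
13.05 [ 0.4571 -0.1853  0.0934] 0.015337282902874779 [ -6.6 -10.8   0.6]
```

View pics/w9.png

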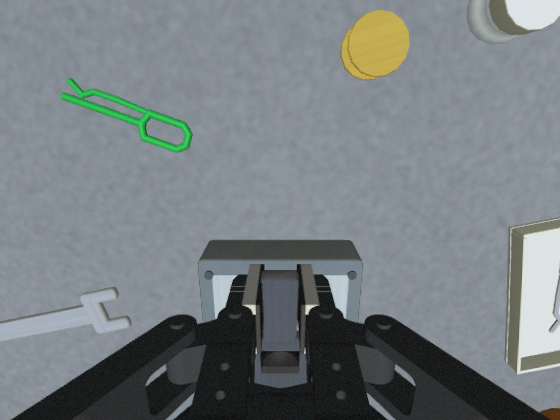

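The tab is still between the pads and the guard is lifting (about 15°). I continue along the arc.

Request:
send_rows(moves=[[[-1.4, -0.1, 0.4], 0, 1], [[-1.35, 0, 0.55], 0, 1], [[-1.3, 0, 0.65], 0, 1], [[-1.25, 0, 0.8], 0, 1], [[-1.15, 0, 0.9], 0, 1], [[-1.05, 0, 1.0], 0, 1], [[-1.0, 0, 1.05], 0, 1], [[-0.9, 0, 1.15], 0, 1], [[-0.8, 0, 1.2], 0, 1], [[0, 0, 0], 0, 1]])

```text
time_s: 13.98
eef_pos: [0.5323, -0.2076, 0.1958]
eef_rot: [0.1, 0.699, -0.101, 0.701]
ft_force: [-5.3, -4.0, 5.4]
grip_width: 0.0148
```

```bash
python3 - <<'E'
from h import *
s=status.sense(); t=snap('wrist','w10');t=snap('scene','s10'); print(s['time_s'],np.array(s['eef_pos']).round(4),s['grip_width'],np.round(s['ft_force'],1))
cv2.imwrite('pics/c10.png',np.hstack([cv2.imread('pics/w10.png')[120:,150:450],cv2.resize(cv2.imread('pics/s10.png')[150:330,130:310],(300,300))]))
E
```

```text
13.9833 [ 0.5323 -0.2076  0.1958] 0.01484490447519362 [-5.3 -4.   5.4]
```

View pics/c10.png

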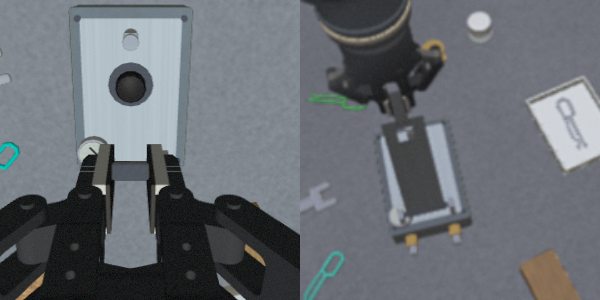

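Request:
send_rows(moves=[[[-0.65, 0, 1.3], 0, 1], [[-0.55, 0, 1.35], 0, 1], [[-0.45, 0, 1.4], 0, 1], [[-0.3, 0, 1.4], 0, 1], [[-0.2, 0, 1.45], 0, 1], [[-0.05, 0, 1.45], 0, 1], [[0.05, 0, 1.45], 0, 1], [[0.1, 0, 0.7], 0, 1], [[0, 0, 0], 0, 1], [[0, 0, 0], 0, 1]])

```text
time_s: 14.92
eef_pos: [0.6318, -0.2369, 0.216]
eef_rot: [0.1, 0.699, -0.101, 0.701]
ft_force: [-2.1, -4.6, 3.5]
grip_width: 0.0157
```

```bash
python3 - <<'E'
from h import *
s=status.sense(); t=snap('wrist','w11');t=snap('scene','s11'); print(s['time_s'],np.array(s['eef_pos']).round(4),s['grip_width'],np.round(s['ft_force'],1))
cv2.imwrite('pics/c11.png',np.hstack([cv2.imread('pics/w11.png')[120:,150:450],cv2.resize(cv2.imread('pics/s11.png')[150:330,130:310],(300,300))]))
E
```

```text
14.9167 [ 0.6318 -0.2369  0.216 ] 0.015691129757581246 [-2.1 -4.6  3.5]
```

View pics/c11.png

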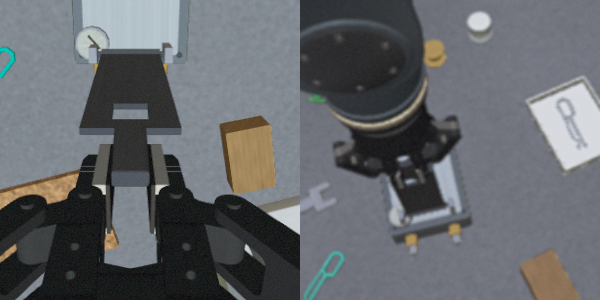

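Request:
send_rows(moves=[[[0, 0, 0], 0, 3.5], [[0, 0, 0], 0, 3.5], [[0, 0, 0], 0, 3.5], [[0, 0, 0], 0, 3.5], [[-1, 0, 0], 0, 3.5], [[-1.5, 0, 0], 0, 3.5], [[-2, 0, 0], 0, 3.5], [[-2, 0, 0], 0, 3.5], [[-1, 0, 0], 0, 3.5], [[0, 0, 0], 0, 3.5]])

```text
time_s: 15.85
eef_pos: [0.6321, -0.2361, 0.2913]
eef_rot: [0.1, 0.699, -0.101, 0.701]
ft_force: [0.4, -0.5, -0.0]
grip_width: 0.0352
```

```bash
python3 - <<'E'
from h import *
s=status.sense(); t=snap('wrist','w12');t=snap('top','t12'); print(s['time_s'],np.array(s['eef_pos']).round(4),s['grip_width'],np.round(s['ft_force'],1),np.round(s['qpos'],2))
cv2.imwrite('pics/c12.png',np.hstack([cv2.imread('pics/w12.png')[120:,150:450],cv2.resize(cv2.imread('pics/t12.png')[120:300,240:420],(300,300))]))
E
```

```text
15.85 [ 0.6321 -0.2361  0.2913] 0.03523567664673284 [ 0.4 -0.5 -0. ] [-0.36  0.64  0.77  1.69  0.   -0.07]
```

View pics/c12.png

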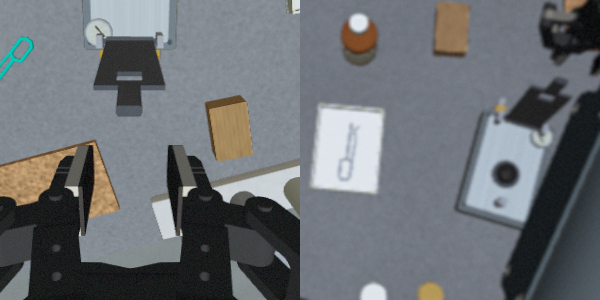

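```bash
python3 - <<'E'
from h import *
s=json.load(open('pics/w10.json')); W=cam('wrist',s); im=cv2.imread('pics/w10.png')
g=cv2.cvtColor(im,cv2.COLOR_BGR2GRAY)[165:245,240:320]
m=(g<45).astype('u1'); n,l,st,c=cv2.connectedComponentsWithStats(m); print(st,c)
print('btn',onz(W,(280,203),.058).round(4), 'pin',onz(W,(281,152),.081).round(4))
s=json.load(open('pics/w12.json')); W=cam('wrist',s)
ux=np.array([.959,-.282,0]);h=np.array([.610,-.2303,.064])
for th in (1.4,1.5,1.57,1.65,1.7,1.8): print(th, proj(W,h+.18*(-np.cos(th)*ux+np.sin(th)*np.array([0,0,1]))), proj(W,h))
E
```

```text
[[   0    0   80   80 5946]
 [  26   26   30   32  452]
 [  32   39    1    1    1]
 [  48   39    1    1    1]] [[39.42297343 39.30423814]
 [40.51106195 42.07743363]
 [32.         39.        ]
 [48.         39.        ]]
btn [ 0.5323 -0.2081  0.058 ] pin [ 0.4872 -0.194   0.081 ]
1.4 [[279.25871298 155.62115995]] [[279.69513307 160.63181051]]
1.5 [[279.2650044 186.7618743]] [[279.69513307 160.63181051]]
1.57 [[279.2743992  207.55834575]] [[279.69513307 160.63181051]]
1.65 [[279.28958739 229.81967507]] [[279.69513307 160.63181051]]
1.7 [[279.30117954 242.7485916 ]] [[279.69513307 160.63181051]]
1.8 [[279.3283023  266.02080418]] [[279.69513307 160.63181051]]
```

View pics/w12.png

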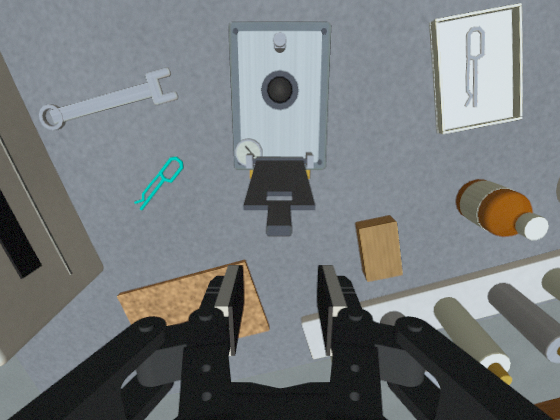

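Request:
send_rows(moves=[[[0, 0, -2], 0, 0], [[0, 0, -2.5], 0, 0], [[0, 0, -2.5], 0, 0], [[0, 0, -2], 0, 0], [[0, 0, -1], 0, 0], [[2.5, 0, 0], 0, 0], [[3.5, 0, 0], 0, 0], [[3.5, 0, 0], 0, 0], [[2.5, 0, 0], 0, 0], [[0, 0, 0], 0, 0]])

```text
time_s: 16.78
eef_pos: [0.5321, -0.2065, 0.1628]
eef_rot: [0.101, 0.703, -0.1, 0.697]
ft_force: [-1.2, 0.8, -0.3]
grip_width: -0.0005
```

Request:
send_rows(moves=[[[0, 0, 0], 0, 0], [[0, 0, 0], 0, 0], [[0, 0, 0], 0, 0], [[0, 0, 0], 0, 0], [[0, 0, 0], 0, 0], [[0, 0, 0], 0, 0], [[0, 0, 0], 0, 0], [[0, 0, 0], 0, 0], [[0, 0, 0], 0, 0], [[0, 0, 0], 0, 0]])

```text
time_s: 17.62
eef_pos: [0.5355, -0.2079, 0.1688]
eef_rot: [0.101, 0.7, -0.101, 0.7]
ft_force: [-0.2, -0.4, 0.3]
grip_width: 0.0001
```

```bash
python3 - <<'E'
from h import *
s=status.sense(); t=snap('wrist','w13'); print(s['time_s'],np.array(s['eef_pos']).round(4),s['grip_width'],np.round(s['ft_force'],1))
R=Rt.from_quat(s['eef_rot']).as_matrix()
for P in [(.538,-.2092,.058)]: print((R.T@(np.array(P)-s['eef_pos'])*100).round(2), proj(cam('wrist',s),P))
E
```

```text
17.6167 [ 0.5355 -0.2079  0.1688] 0.00011438448477577164 [-0.2 -0.4  0.3]
[11.08 -0.06  0.28] [[279.53596198 215.7859094 ]]
```

View pics/w13.png

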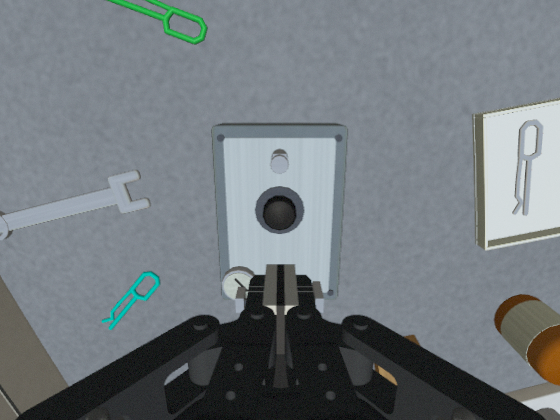

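Request:
send_rows(moves=[[[1.5, 0, 0.1], 0, 0], [[2, 0, 0.1], 0, 0], [[2, 0, 0], 0, 0], [[2, 0, 0], 0, 0], [[1.5, 0, 0], 0, 0], [[1, 0, 0], 0, 0], [[0.5, 0, 0], 0, 0], [[0, 0, 0], 0, 0], [[0, 0, 0], 0, 0], [[0, 0, 0], 0, 0]])

```text
time_s: 18.5
eef_pos: [0.5381, -0.2087, 0.0648]
eef_rot: [0.101, 0.699, -0.101, 0.7]
ft_force: [-0.1, -0.6, 0.4]
grip_width: -0.0
```

Request:
send_rows(moves=[[[0.3, 0, 0], 0, 0], [[0.2, 0, 0], 0, 0], [[0.2, 0, 0], 0, 0], [[0.2, 0, 0], 0, 0], [[0.2, 0, 0], 0, 0], [[0.2, 0, 0], 0, 0], [[0.2, 0, 0], 0, 0], [[0.1, 0, 0], 0, 0], [[0, 0, 0], 0, 0], [[0, 0, 0], 0, 0]])

```text
time_s: 19.33
eef_pos: [0.5374, -0.2084, 0.0478]
eef_rot: [0.101, 0.7, -0.101, 0.7]
ft_force: [-0.8, -0.4, 2.6]
grip_width: 0.0
```

```bash
python3 - <<'E'
from h import *
s=status.sense(); t=snap('wrist','w14'); print(s['time_s'],np.array(s['eef_pos']).round(4),s['grip_width'],np.round(s['ft_force'],1))
E
```

```text
19.3333 [ 0.5374 -0.2084  0.0478] 2.3258712376077764e-05 [-0.8 -0.4  2.6]
```

View pics/w14.png

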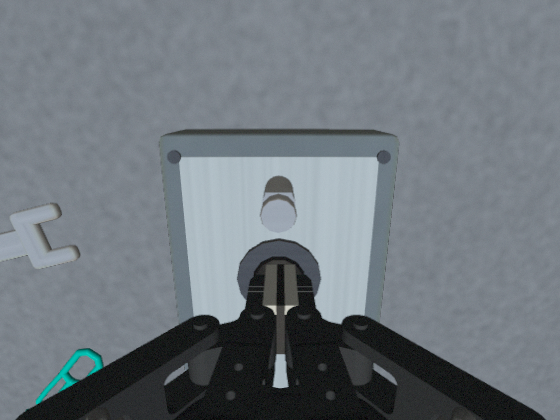

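Request:
send_rows(moves=[[[0.1, 0, 0], 0, 0], [[0, 0, 0], 0, 0], [[0, 0, 0], 0, 0], [[0, 0, 0], 0, 0], [[0, 0, 0], 0, 0], [[0, 0, 0], 0, 0], [[0, 0, 0], 0, 0], [[0, 0, 0], 0, 0], [[0, 0, 0], 0, 0], [[0, 0, 0], 0, 0]])

```text
time_s: 20.22
eef_pos: [0.5375, -0.2085, 0.0476]
eef_rot: [0.101, 0.7, -0.101, 0.7]
ft_force: [-5.0, 1.6, 16.7]
grip_width: -0.0
```

Request:
send_rows(moves=[[[-1, 0, 0], 0, 0], [[-2, 0, 0], 0, 0], [[-3, 0, 0], 0, 0], [[-3, 0, 0], 0, 0], [[-3, 0, 0], 0, 0], [[0, 0, 0], 0, 0], [[0, 0, 0], 0, 0], [[0, 0, 0], 0, 0], [[0, 0, 0], 0, 0], [[0, 0, 0], 0, 0]])

```text
time_s: 21.05
eef_pos: [0.5369, -0.2082, 0.1657]
eef_rot: [0.101, 0.701, -0.101, 0.699]
ft_force: [0.2, -0.3, -0.3]
grip_width: 0.0002
```

```bash
python3 - <<'E'
from h import *
s=status.sense(); t=snap('wrist','w15'); snap('scene','s15'); print(s['time_s'],np.array(s['eef_pos']).round(4),np.round(s['ft_force'],1))
R=Rt.from_quat(s['eef_rot']).as_matrix(); W=cam('wrist',s)
b=np.array([.5365,-.2087,0])
print('up',proj(W,b+[0,0,.058]),'down',proj(W,b+[0,0,.048]))
for r in(.058,.048):
  print(r,abs(proj(W,b+[0,.014,r])-proj(W,b+[0,-.014,r])))
cv2.imwrite('pics/c15.png',cv2.resize(cv2.imread('pics/w15.png')[150:300,190:370],None,fx=4,fy=4,interpolation=cv2.INTER_CUBIC))
cv2.imwrite('pics/c13.png',cv2.resize(cv2.imread('pics/w13.png')[150:300,190:370],None,fx=4,fy=4,interpolation=cv2.INTER_CUBIC))
E
```

```text
21.05 [ 0.5369 -0.2082  0.1657] [ 0.2 -0.3 -0.3]
up [[279.48984284 213.6016901 ]] down [[279.50992204 209.90620077]]
0.058 [[33.99781206  9.52834032]]
0.048 [[32.81259067  9.22886984]]
```

View pics/c15.png

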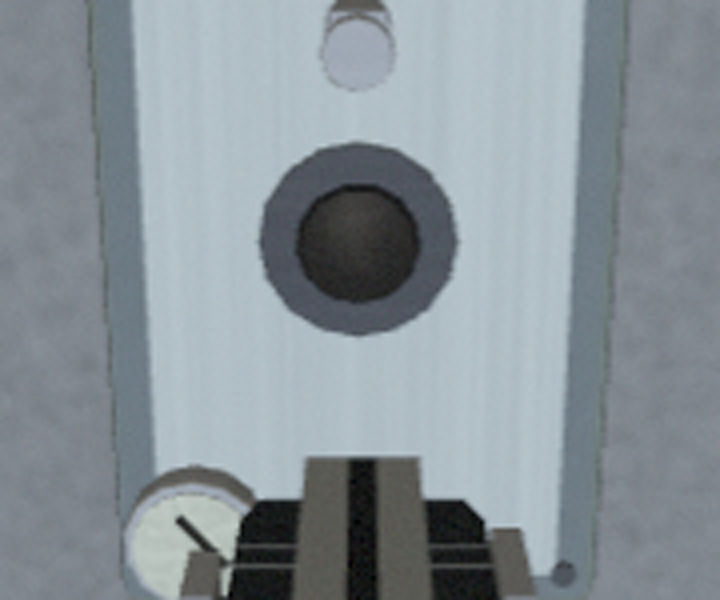

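View pics/c13.png

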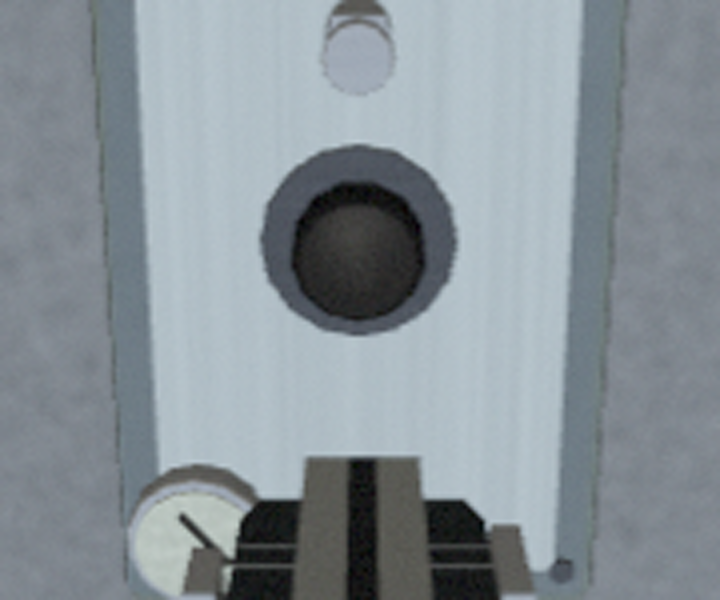

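View pics/s15.png

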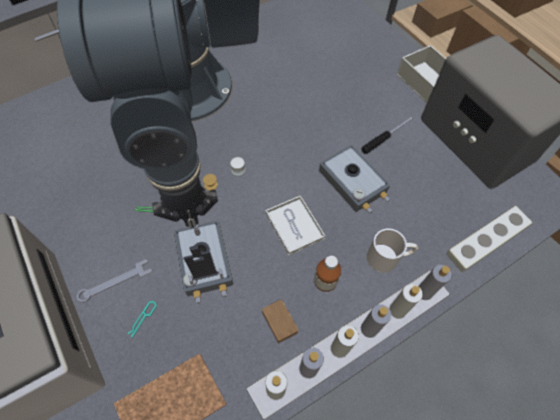

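The button now sits lower and looks smaller in its collar at crop (358,243), with its side wall gone. It stays down with the tool well clear. In the scene view the guard stands open at (200,262) and the clip lies in the tray at (291,222). The bystanders and the other unit are unchanged, so I'm handing in.

```bash
python3 -c "
from station import close_job; print(close_job())"
```

```text
the job is handed in; nothing more can be done
None
```

I handed the job in at about 21 s, with all three steps carried out in order.

- **Clip:** I pulled the grey clip out of the pin along the unit's +y and let it go in the white tray. The wrist and scene pictures show it lying inside the walls.
- **Guard:** I swung it up by the tab and let go. It stands by itself at about 1.66 rad, estimated from the tab tip in one wrist picture. It was still open in the last scene picture.
- **Button:** I pressed it to the hard stop, reading 16.7 N at 47.6 mm. In the wrist picture taken after I backed off, it stays down with nothing touching it.

In the last scene picture the other unit, both look-alike clips and the bystanders are where they started. I judged the other unit's button by eye only, as I never went near it.

Two readings were off:
- **Tab grip:** it was slightly off-centre, with about 20 N sideways at first. I eased this with small shifts of the tool.
- **Button position:** the estimates differed by 2 to 6 mm. I pressed close to the best one, and the after-picture shows the button down.

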